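# Clamp a turned pin with the ratchet lever

### The job

Stand the thick, shorter steel pin upright on the base of the ratchet clamp, in its vee, then swing the lever back and forth to run the sprung pad up to it notch by notch. Go on until the pin is held firmly: stop when pulling the lever takes about 12 N at its knob, never more than 14 N, because overtightening marks the pin. Leave the lever swung back against its rest stop, and the thin pin standing where it is.

Things in the scene. Friction and masses are not known exactly. Their poses are not given: they have to be found in the camera images.
- pin_thick: The pin to clamp: plain turned steel, 22 mm diameter, 100 mm tall, about 0.2 kg, loose, standing on the bench. Origin at the centre of its underside, z up along the pin.
- pin_thin: Another plain steel pin, not to be used: 17 mm diameter, 125 mm tall, loose, standing near the thick one (the two may have swapped places). Origin at the centre of its underside.
- clamp: Ratchet clamp fixed to the bench (place and yaw vary): grey base plate 116 mm (x) by 308 mm (y, from -150 to 158), top face 14 mm above the bench. Origin on its underside, z up. Fixed vee block at its +y end; in the middle a carriage with a sprung pad that advances along +y; ratchet wheel and lever at its -y end. Vee and pad reach 50 mm above the bench, the carriage 46 mm.
- vee_seat (a point): Point on the base plate's top face where the centre of the pin's underside stands when the pin touches both cheeks of the vee. Axes as the clamp's. The vee opens to -y; its 45 degree cheeks reach 24 mm to either side; its apex is 15.6 mm behind (+y of) this point. Cheeks and pad are ground smooth: the pad slides a pin that stands short of the seat into the vee.
- pad_face (a point): Middle of the sprung pad's flat front face, 44 mm wide, looking to the clamp's +y. Starts 19 to 51 mm before the vee seat (8 to 40 mm short of a seated pin). It advances 2 to 3 mm a notch. Once on the pin it stops and its spring is compressed behind it: each further notch makes the lever a couple of newtons heavier at the knob (before that it takes under 2 N).
- clamp_pad: The sprung steel pad of the clamp; its front face is point pad_face.
- lever_axle (a point): On the vertical axle of ratchet wheel and lever, at the height of the knob's middle (86 mm above the bench). The wheel has 36 teeth, is 102 mm across, one notch is 0.175 rad. Its drive pawl sits on the lever, a second pawl on the base holds the wheel.
- clamp_arm (a joint): Lever angle, rad: 0 rest stop (starts at 0 to 0.25), 1.15 far stop, growing anticlockwise from above. At 0 the lever points from the axle 150 degrees anticlockwise of the clamp's +x. Growing is the working stroke that turns the wheel; going back the pawl clicks over the teeth and the wheel falls back less than a notch onto the holding pawl. It stays where left.
- lever_knob (a point): Middle of the upright black cylindrical knob on the lever's end: 20 mm diameter, from 56 to 106 mm above the bench (this point 86 mm), 120 mm from the axle. It may be gripped at any yaw and turns in the fingers.
Things that resemble listed ones, but are neither listed nor needed, are in the scene too. Leave any purple or red look-alike of the pin_thick alone.

How it is judged:
On the way, in this order (a step that is already met when the one before it is completed fails the run):
1. the thick pin stands on the clamp's base between vee and pad (within 14 mm of its seat), let go (horizontal distance between pin_thick and vee_seat below 0.014 m and z of pin_thick in the frame of vee_seat below 0.003 m and angle between pin_thick's own z axis and vertical below 0.06 rad and contact force between the fingers and pin_thick below 0.1 N and contact force between clamp_pad and pin_thick below 5 N), for 0.2 s.
2. the lever is swung out on a working stroke (value of joint clamp_arm above 0.5 rad).
3. the pad presses on the pin with more than 64 N (contact force between clamp_pad and pin_thick above 64 N), for 0.1 s.
At the end, for the whole second after the job is handed in: The thick pin stands upright (within 0.05 rad) on the base plate in the vee (within 4 mm of its seat), the pad holds it with more than 64 N (about 8.7 N at the knob), and the lever is back within 0.15 rad of its rest stop (horizontal distance between pin_thick and vee_seat below 0.004 m and z of pin_thick in the frame of vee_seat between -0.003 and 0.003 m and angle between pin_thick's own z axis and vertical below 0.05 rad and contact force between clamp_pad and pin_thick above 64 N and value of joint clamp_arm below 0.15 rad and linear speed of pin_thick below 0.02 m/s); the robot touches nothing.
It fails at once if the pin is overtightened: the pad presses on it with more than 112 N (about 14.7 N at the knob) (contact force between clamp_pad and pin_thick above 112 N).
It fails at once if the thin pin is moved by more than 30 mm or knocked over (distance of pin_thin from where it was at the start of the episode above 0.03 m or angle between pin_thin's own z axis and vertical above 0.5 rad).
It also fails if it takes over 72 s, if anything falls off the work surface, if the arm or the gripper's body presses on something with over 40 N, if the wrist force passes 120 N, or if a joint passes its speed limit or range.

### The arm

A 6-joint arm with a two-finger parallel gripper is mounted at the origin on a cart in front of the work surface, level with it; the furniture and walls round the work are solid. World frame = base frame: x ahead of the robot, y to its left, z up, the work surface at z = 0. Lengths are in m, angles in rad, forces in N, time in s.
With the tool pointing down it reaches from about 0.35 to 0.975 m from the base axis. Payload 4.9 kg.
Tool frame: the origin (TCP) lies at the very end of the fingers, on their centre line; the grasp point (between the pads) lies 19 mm behind it; z points along the fingers, y is the line along which they close (so a half turn about z gives the same grasp; the last joint's range is limited). The gripper opens to 85 mm and grips with 20 to 120 N. Pads are 22 mm wide; open, the fingers measure 114 mm over their backs; the gripper's body (76 mm by 85 mm) begins 54 mm behind the grasp point. The pads swing forward as they close: fully open they stand 13 mm farther back than shut.
Start: joints at [1.087, 0.053, 1.613, -0, 1.476, -0.119], TCP at [0.223, 0.584, 0.197] pointing down, gripper open.
Joint ranges: [-3.01, 3.01], [-1.01, 2.22], [0.06, 2.58], [-1.02, 4.17], [0.09, 2.62], [-3.14, 3.14]. Speed limits (rad/s): [2.57, 2.57, 3.14, 3.14, 3.14, 3.14].

### API

Orientations are given as a unit quaternion [w, x, y, z].
In Python, from plant import manip gives the robot as it stands.
- The arm moves only by the tool play_rows, never from a script. Its argument "series" is a list that holds one entry, the list of rows, each a list of 7 numbers: the shift along the world's x, y, z in m, then the turn, a rotation vector about the world's x, y, z in degrees, then the opening, from 0 (shut) to 1 (fully open). In form: [[[dx, dy, dz, rx, ry, rz, grip], ...]]. A call has 1 to 10 rows; each row shifts and turns the commanded pose from where the row before left it; what a row does not reach is not made up. A row lasts 1/10 s, in which the tool goes at most 50 mm and 8.59 degrees, less where a joint would pass 70% of its speed; a pose out of reach is approached as far as the arm can. A call with a gripper value outside its range is refused whole. The fingers move at their own pace and stop on an object; the grip force is fixed at half the most. Time passes only in rows, so rows that do not move let the fingers close. It gives the time, the measured TCP pose, the force, the opening and the grip force at its end, in the units of the state.
- manip.state(): the state, without advancing time (a new reading comes with each control period).
- manip.grab_frame(name): name is "scene" or "top"; returns a dict with "frame" (480x640x3 uint8, blue, green, red), "mtx" (3x3 intrinsics, pixels), "R" (3x3) and "t" (3): a world point X has camera coordinates R X + t. Camera axes: x right, y down, z forward; pixel columns grow to the right and rows downward; lengths in m; the calibration is good to about 2 mm. A picture is of the moment at which its call begins. There is no depth.
- manip.job_done(): hands the job in; it is judged then, once.
The state is a dict: "time": time; "joint_pos": joint angles; "joint_vel": joint speeds; "joint_efforts": joint torques, N m; "tool_pos": TCP position; "tool_rot": TCP orientation; "contact_force": force on the tool from outside, world axes, zero at the start; "ft_torque": the same for the moment, N m; "gripper_width": opening from 0.0 (shut) to 1.0 (fully open); "grasp_force": force on a finger pad.
Only numpy, scipy, OpenCV 4.12 (cv2) and the standard library are available. Lean on these libraries where they do the work, as an engineer would, in place of code of your own. Each camera call takes 0.05 s, during which the arm holds its last target. There are 200 camera calls.

## Working session

There is one attempt and no reset: what is moved stays moved. The work goes in short steps, Python scripts to look and compute and a tool call to move; the robot and the scene stay as the last step left them, time stands still between calls to the robot, and variables do not carry over. Pictures are saved under pics/ and viewed, at most 10 in all, crops included, and the job is handed in when it is done.

Besides the shell and the picture viewer there is one more tool, called after "Request:" as a command line: name --argument value ..., lists and objects as JSON in quotes. play_rows: Moves the arm, as the interface text tells. Its arguments: {"type":"object","properties":{"series":{"type":"array"}},"required":["series"]}

```bash
mkdir -p pics
cat > h.py <<'E'
import numpy as np, cv2
from plant import manip
def snap(n,f):
    d=manip.grab_frame(n); cv2.imwrite('pics/'+f+'.png',d['frame']); np.savez('pics/'+f+'.npz',R=d['R'],t=d['t'],K=d['mtx']); return d
def crop(f,x,y,w,h,s,o):
    im=cv2.imread('pics/'+f+'.png')[y:y+h,x:x+w]; cv2.imwrite('pics/'+o+'.png',cv2.resize(im,None,fx=s,fy=s,interpolation=cv2.INTER_CUBIC))
def ray(f,u,v,z):
    d=np.load('pics/'+f+'.npz'); R,t=d['R'],np.ravel(d['t']); c=-R.T@t
    r=R.T@np.linalg.inv(d['K'])@[u,v,1]; return c+r*(z-c[2])/r[2]
def proj(f,X):
    d=np.load('pics/'+f+'.npz'); p=d['K']@(d['R']@np.array(X)+np.ravel(d['t'])); return p[:2]/p[2]
E
python3 - <<'E'
from h import *
for n in('scene','top'):
    d=snap(n,n+'0'); print(n,-d['R'].T@np.ravel(d['t']),d['mtx'][0,0])
print(manip.state())
E
```

```text
scene [ 0.20375627 -0.46611868  0.88446943] 612.5645220710497
top [0.34410157 0.15606045 0.93733617] 556.0987013788906
{'time': 0.1, 'joint_pos': array([ 1.08698645e+00,  5.32891417e-02,  1.61414835e+00, -1.40531947e-05,
        1.47602960e+00, -1.18955891e-01]), 'joint_vel': array([ 6.73194934e-04,  5.57811858e-05, -2.95523213e-03, -1.73113590e-03,
        6.45606031e-04,  4.17385993e-04]), 'joint_efforts': array([ 4.01765465e-04, -3.94901526e+01, -3.71362495e+01, -3.06416609e-05,
        3.88941611e-03,  1.64034486e-05]), 'tool_pos': array([0.22268988, 0.58330471, 0.19599207]), 'tool_rot': array([-2.71525014e-04,  1.81416085e-01,  9.83405982e-01, -8.97049081e-04]), 'contact_force': array([ 0.21643308,  0.14344171, -0.09549732]), 'ft_torque': array([ 0.00121349, -0.03507467,  0.01946196]), 'grasp_force': 0.0, 'gripper_width': 0.9979038993571496}
```

View pics/scene0.png

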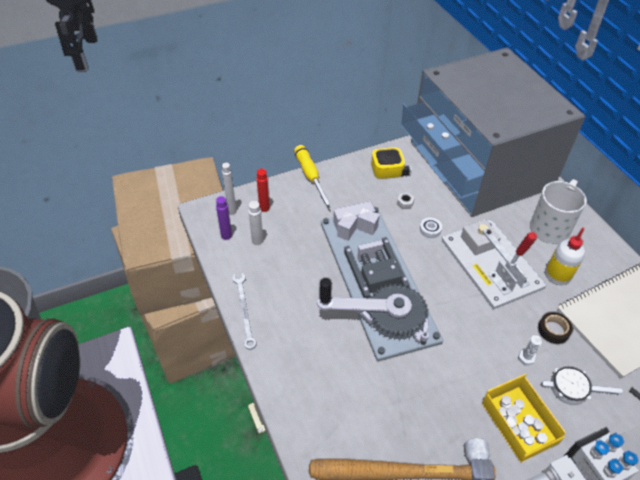

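View pics/top0.png

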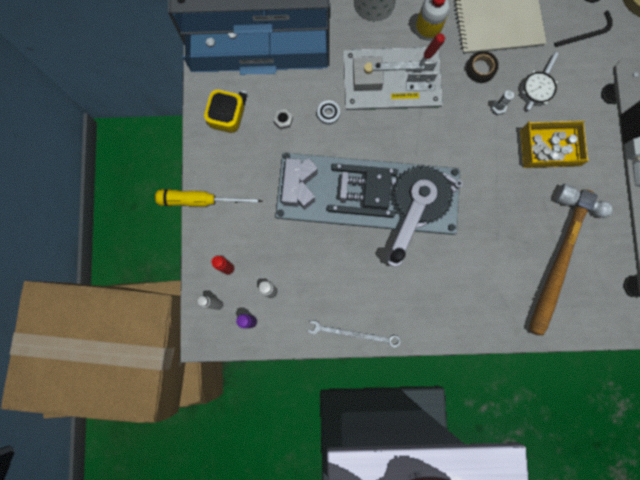

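Candidates for the thick pin in scene/top: steel (229,188)/(207,300), steel (256,223)/(266,288), purple (223,217)/(246,321) and red (263,190)/(222,264). The purple and red ones are look-alikes to leave alone. The clamp's vee is at top (297,182) and the knob at (397,256). I'll check the two steel pins and the clamp in close crops.

Run:
```python
from h import *
crop('scene0',200,150,90,110,5,'a'); crop('top0',185,245,100,90,5,'b')
a=cv2.imread('pics/a.png');b=cv2.imread('pics/b.png')
b=cv2.resize(b,(350,315)); c=np.zeros((550,800,3),np.uint8); c[:,:450]=a; c[:315,450:]=b; cv2.imwrite('pics/pins.png',c)
crop('top0',270,140,200,130,4,'clamp')
```

```text
(no output)
```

View pics/pins.png

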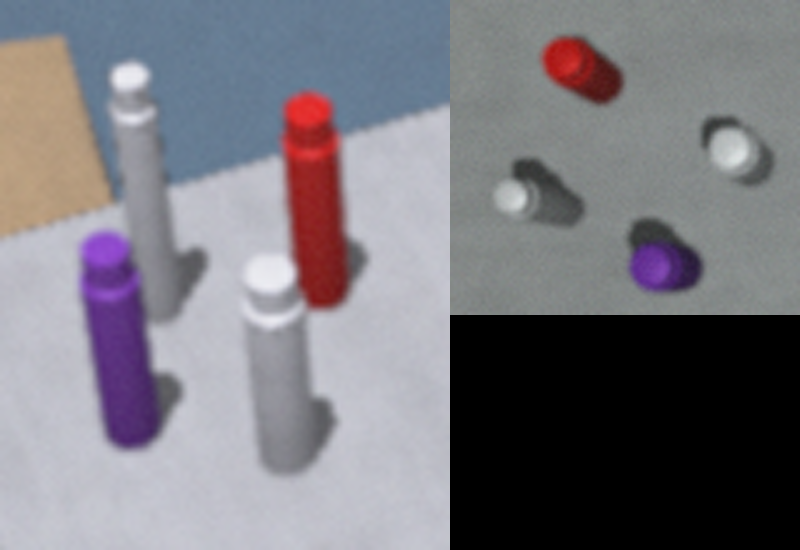

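View pics/clamp.png

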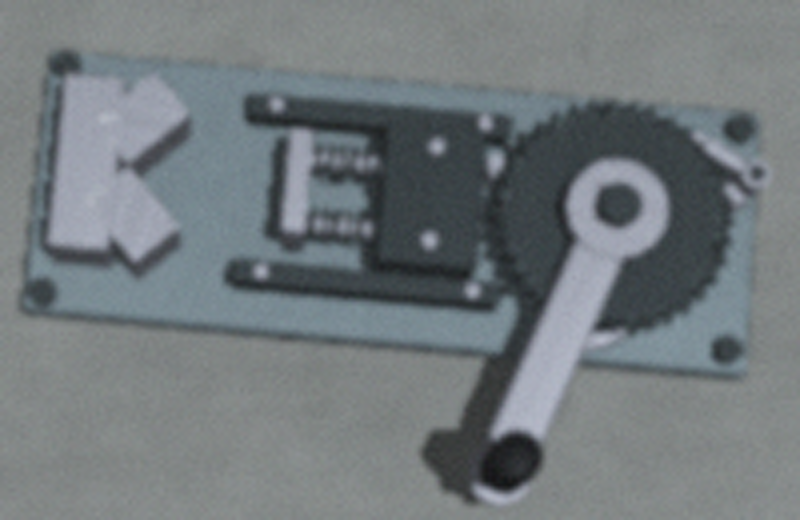

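```bash
cat >> h.py <<'E'
C=lambda x,y:(270+x/4,140+y/4)
E
python3 - <<'E'
from h import *
f='top0'
print('thick top',ray(f,266.1,287.6,.1),'scene',ray('scene0',254,204,.1),'base',ray('scene0',257.4,241.6,0))
print('thin top',ray(f,(515-450)/3.5+185,197/3.5+245,.125), 'scene',ray('scene0',226,165.5,.125),'base',ray('scene0',233,212.5,0))
print('red',ray('scene0',265,210,0),'purple',ray('scene0',226,237,0))
P=[ray(f,*C(*p),.014) for p in((52,52),(762,108),(745,378),(22,312))]
for p in P: print(p)
TL,TR,BR,BL=P
print('len',*(np.linalg.norm(a-b) for a,b in((TL,TR),(BL,BR),(TL,BL),(TR,BR))))
# template fit: local corners +y = image left; +x ?
w=np.array([p[:2] for p in P]); loc=None
for s in(1,-1):
    L=np.array([[58*s,158],[58*s,-150],[-58*s,-150],[-58*s,158]])/1e3
    cl,cw=L.mean(0),w.mean(0);U,S,V=np.linalg.svd((L-cl).T@(w-cw)); R=(U@V).T
    if np.linalg.det(R)>0:
        o=cw-R@cl; print('yaw',np.degrees(np.arctan2(R[1,0],R[0,0])),'o',o,'res',np.abs((R@L.T).T+o-w).max()); np.savez('clamp.npz',R=R,o=o)
        inv=lambda p:R.T@(p[:2]-o)
        for n,px,z in(('apex',(120,162),.05),('padTop',(293,183),.05),('padfrontA',(290,128),.05),('padfrontB',(282,236),.05),('axle',(618,203),.08),('knob',(512,462),.106)):
            q=ray(f,*C(*px),z); print(n,q,'clamp',inv(q))
E
```

```text
thick top [0.40714661 0.24528161 0.1       ] scene [0.41082814 0.24348869 0.1       ] base [0.40966479 0.24108886 0.        ]
thin top [0.38800911 0.33410913 0.125     ] scene [0.39103641 0.32943661 0.125     ] base [0.39193169 0.32893889 0.        ]
red [4.51351734e-01 3.10323650e-01 1.11022302e-16] purple [0.35954729 0.27515701 0.        ]
[0.64480899 0.22216456 0.014     ]
[ 0.61003414 -0.0812784   0.014     ]
[ 0.49329707 -0.06619299  0.014     ]
[0.53091493 0.23694205 0.014     ]
len 0.3054290675021959 0.3054602383789331 0.11484872873055724 0.1177077400258264
yaw -6.877559239577192 o [0.56928479 0.07393759] res 0.001844686931650824
apex [0.58521812 0.19246805 0.05      ] clamp [0.00162489 0.11958554]
padTop [0.57408787 0.12172572 0.05      ] clamp [-0.00095402  0.04801942]
padfrontA [0.59740229 0.12214173 0.05      ] clamp [0.02214283 0.05122429]
padfrontB [0.55197569 0.1269971  0.05      ] clamp [-0.02353832  0.05060498]
axle [ 0.55412433 -0.00503018  0.08      ] clamp [-0.00559514 -0.08021498]
knob [0.449114   0.04540363 0.106     ] clamp [-0.11588919 -0.04271885]
```

The far steel pin is taller and thinner (base 0.391, 0.330). The near one is the thick pin: base (0.409, 0.243), and both cameras agree to about 3 mm. Next I'll move over it, turning the fingers to about 24° and half opening them so they clear the purple and red pins.

Run:
```python
from h import *
crop('scene0',310,195,140,165,3.6,'sc')
c=np.load('clamp.npz');R,o=c['R'],c['o']
for p in((187,118),(178,233)): print(R.T@(ray('top0',*C(*p),.05)[:2]-o))
```

```text
[0.02265637 0.09386692]
[-0.02604808  0.0930502 ]
```

View pics/sc.png

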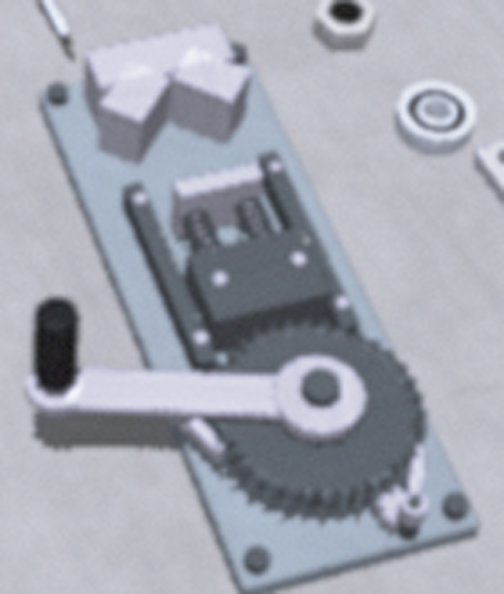

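Request:
play_rows --series '[[[0.019, -0.034, 0, 0, 0, -5.6, 0.5], [0.019, -0.034, 0, 0, 0, -5.6, 0.5], [0.019, -0.034, 0, 0, 0, -5.6, 0.5], [0.019, -0.034, 0, 0, 0, -5.6, 0.5], [0.019, -0.034, 0, 0, 0, -5.6, 0.5], [0.019, -0.034, 0, 0, 0, -5.6, 0.5], [0.019, -0.034, 0, 0, 0, -5.6, 0.5], [0.019, -0.034, 0, 0, 0, -5.6, 0.5], [0.019, -0.034, 0, 0, 0, 0, 0.5], [0.015, -0.034, 0, 0, 0, 0, 0.5]]]'

```text
time: 1.1
tool_pos: [0.4094, 0.2422, 0.1967]
tool_rot: [-0.0, 0.543, 0.84, -0.0]
contact_force: [1.0, 0.1, -0.6]
gripper_width: 0.502
grasp_force: 0.0
```

The scene crop shows the vee apex at about (357,218), the knob top at (326,281) and the axle centre at (399,303).

Run:
```python
from h import *
c=np.load('clamp.npz');R,o=c['R'],c['o']
S=lambda x,y:(310+x/3.6,195+y/3.6)
for n,p,z in(('apex',(170,82),.05),('knob',(57,308),.106),('tipL',(138,160-0),.014),('axle',(320,388),.07),('axle',(320,388),.08)):
    q=ray('scene0',*S(*p),z); print(n,z,q,R.T@(q[:2]-o))
for z in(.06,.07): print(ray('top0',*C(618,203),z))
w=[ray('scene0',*S(*p),.014) for p in((40,98),(243,594),(478,528),(255,55))]
for q in w: print(q, R.T@(q[:2]-o))
```

```text
apex 0.05 [0.58494512 0.18130187 0.05      ] [0.00269098 0.10846702]
knob 0.106 [0.45530882 0.03947448 0.106     ] [-0.10902894 -0.04786352]
tipL 0.014 [0.56223107 0.16765048 0.014     ] [-0.01822489  0.09219389]
axle 0.07 [ 0.55547527 -0.02341531  0.07      ] [-0.00205233 -0.09830604]
axle 0.08 [ 0.55115689 -0.02885079  0.08      ] [-0.00568875 -0.10421953]
[ 0.55902375 -0.00878811  0.06      ]
[ 0.55657404 -0.00690915  0.07      ]
[0.53354474 0.22641739 0.014     ] [-0.05374203  0.1471028 ]
[ 0.49547643 -0.07468154  0.014     ] [-0.05548041 -0.15638812]
[ 0.60820978 -0.08797115  0.014     ] [ 0.05803314 -0.1560825 ]
[0.65190581 0.2084309  0.014     ] [0.0659212  0.14341924]
```

Request:
play_rows --series '[[[0, 0.001, -0.04, 0, 0, 0, 0.5], [0, 0, -0.04, 0, 0, 0, 0.5], [0, 0, -0.035, 0, 0, 0, 0.5], [0, 0, -0.035, 0, 0, 0, 0.5], [0, 0, 0, 0, 0, 0, 0.5], [0, 0, 0, 0, 0, 0, 0.1], [0, 0, 0, 0, 0, 0, 0.1], [0, 0, 0, 0, 0, 0, 0.1], [0, 0, 0, 0, 0, 0, 0.1], [0, 0, 0, 0, 0, 0, 0.1]]]'

```text
time: 2.1
tool_pos: [0.4101, 0.2454, 0.0489]
tool_rot: [0.001, 0.542, 0.84, 0.001]
contact_force: [-0.2, 0.6, 3.5]
gripper_width: 0.236
grasp_force: 59.3
```

Gripped. Next I'll lift it and carry it to hover above the seat, then compare the pin with the vee in pictures, because the two cameras differ by several mm here.

Request:
play_rows --series '[[[0, 0, 0.03, 0, 0, 0, 0.1], [0, 0, 0.04, 0, 0, 0, 0.1], [0, 0, 0.03, 0, 0, 0, 0.1], [0.03, -0.012, 0, 0, 0, 0, 0.1], [0.03, -0.013, 0, 0, 0, 0, 0.1], [0.03, -0.013, 0, 0, 0, 0, 0.1], [0.03, -0.013, 0, 0, 0, 0, 0.1], [0.03, -0.013, 0, 0, 0, 0, 0.1], [0.021, -0.012, -0.01, 0, 0, 0, 0.1], [0, 0, -0.02, 0, 0, 0, 0.1]]]'

```text
time: 3.1
tool_pos: [0.5839, 0.1673, 0.1189]
tool_rot: [0.002, 0.544, 0.839, 0.001]
contact_force: [-0.5, -0.2, -2.3]
gripper_width: 0.23
grasp_force: 59.6
```

Run:
```python
from h import *
snap('top','top1');snap('scene','scene1'); s=manip.state();print(s['tool_pos'],s['gripper_width'],s['contact_force'])
crop('scene1',310,130,130,170,3,'s1'); crop('top1',260,140,130,90,3,'t1')
a=cv2.imread('pics/s1.png');b=cv2.imread('pics/t1.png');c=np.zeros((510,790,3),np.uint8);c[:,:390]=a;c[:270,400:]=b;cv2.imwrite('pics/c1.png',c)
```

```text
[0.57778545 0.16794316 0.11326757] 0.22657824251048678 [-0.89179753 -0.49974941 -3.04038168]
```

View pics/c1.png

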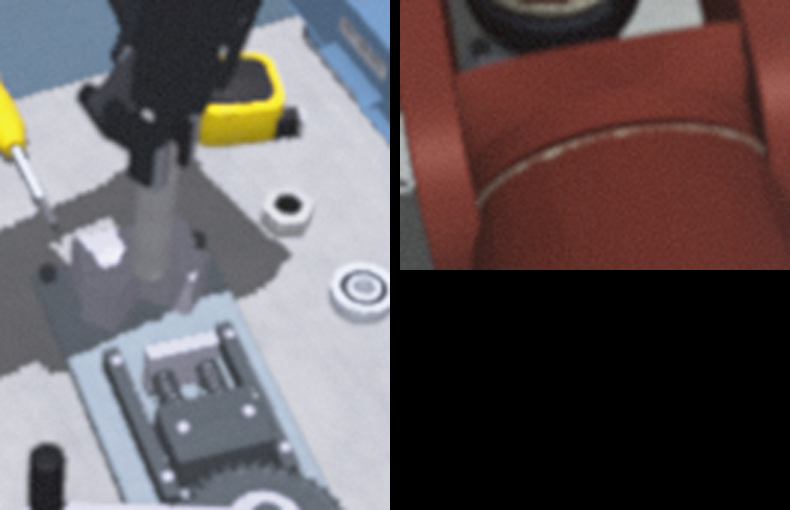

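Run:
```python
from h import *
f='scene1'
for z in(.064,.10):
    p=proj(f,(.5778,.1679,z)); print(z,p,(p-[310,130])*3)
for q in((.5816,.1762),(.582,.174)):
  p=proj(f,(*q,.014));print('seat',p,(p-[310,130])*3)
c=np.load('clamp.npz');R,o=c['R'],c['o']
for L in((0,.1186,.05),(0,.103,.05),(.024,.0946,.05),(-.024,.0946,.05),(.058,.158,.014),(-.058,.158,.014),(-.022,.051,.05),(.022,.051,.05)):
    p=proj('scene0',(*(R@L[:2]+o),L[2]));print(L,(p-[310,130])*3)
crop('scene1',330,155,70,90,6.5,'s1b')
```

```text
0.064 [357.48109961 218.86971716] [142.44329882 266.60915147]
0.1 [358.75906317 205.19169138] [146.2771895  225.57507414]
seat [355.6487875  233.03148761] [136.94636251 309.09446284]
seat [356.36647443 233.79043669] [139.09942329 311.37131008]
(0, 0.1186, 0.05) [131.96058063 252.45025389]
(0, 0.103, 0.05) [140.52513069 270.71031729]
(0.024, 0.0946, 0.05) [182.40708697 272.16988593]
(-0.024, 0.0946, 0.05) [107.66434816 289.25246174]
(0.058, 0.158, 0.014) [192.94365074 227.48266308]
(-0.058, 0.158, 0.014) [ 21.7750175 265.7557825]
(-0.022, 0.051, 0.05) [135.02443894 342.19980332]
(0.022, 0.051, 0.05) [205.03802277 325.71581283]
```

View pics/s1b.png

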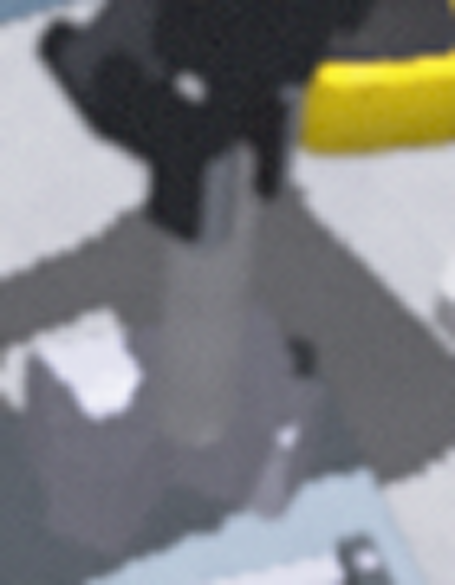

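The scene camera reads about (+2,+2) px off for both the pin and the clamp. With that corrected, the seat is near (0.5845, 0.1745), the pin hangs vertical, and it is a few mm short in −y. I'll shift it and lower it.

Request:
play_rows --series '[[[0.006, 0.002, 0, 0, 0, 0, 0.1], [0, 0, 0, 0, 0, 0, 0.1], [0, 0, -0.015, 0, 0, 0, 0.1], [0, 0, -0.015, 0, 0, 0, 0.1], [0, 0, -0.01, 0, 0, 0, 0.1], [0, 0, -0.004, 0, 0, 0, 0.1], [0, 0, 0, 0, 0, 0, 0.1], [0, 0, 0, 0, 0, 0, 0.1]]]'

```text
time: 4.0
tool_pos: [0.5987, 0.1725, 0.0925]
tool_rot: [0.012, 0.542, 0.84, 0.01]
contact_force: [-6.0, -2.7, 51.8]
gripper_width: 0.227
grasp_force: 80.9
```

It hit something with the pin's underside at about 45 mm. I'll back up and look.

Request:
play_rows --series '[[[0, 0, 0.03, 0, 0, 0, 0.1], [0, 0, 0.02, 0, 0, 0, 0.1], [0, 0, 0.0, 0, 0, 0, 0.1], [0, 0, 0, 0, 0, 0, 0.1], [0, 0, 0, 0, 0, 0, 0.1]]]'

```text
time: 4.5
tool_pos: [0.5843, 0.1707, 0.1203]
tool_rot: [-0.002, 0.542, 0.84, -0.001]
contact_force: [-0.8, 0.8, -2.4]
gripper_width: 0.225
grasp_force: 74.1
```

Run:
```python
from h import *
snap('scene','scene2'); s=manip.state();print(s['time'],s['tool_pos'],s['tool_rot'],s['gripper_width'],s['contact_force'])
p=s['tool_pos']
for z in(-.049,0): 
  q=proj('scene2',p+[0,0,z]); print((q-[310,140])*6)
crop('scene2',310,140,110,95,6,'s2')
```

```text
4.55 [0.5843253  0.17067491 0.12027475] [-0.00158043  0.5423833   0.84012842 -0.00144876] 0.23021692626380194 [ 0.6244251   0.27707187 -2.31043708]
[301.79111013 444.14326502]
[312.93904351 330.15731041]
```

View pics/s2.png

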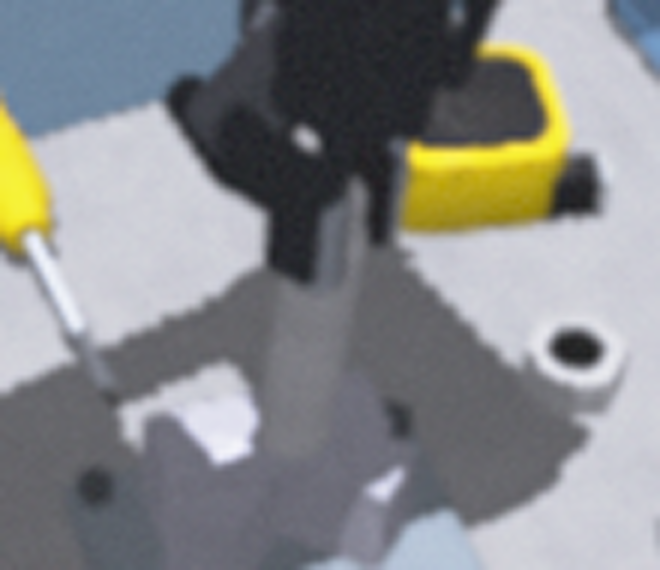

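The pin's underside is at about (297,450). Projected to the vee top it lies roughly 2 mm to −x and 2 mm beyond the seat, so it landed on the left cheek. I'll move to about 7 mm short of the seat, still inside the 14 mm limit, and lower again.

Request:
play_rows --series '[[[0.003, -0.008, 0, 0, 0, 0, 0.1], [0, 0, 0, 0, 0, 0, 0.1], [0, 0, -0.015, 0, 0, 0, 0.1], [0, 0, -0.012, 0, 0, 0, 0.1], [0, 0, 0, 0, 0, 0, 0.1], [0, 0, 0, 0, 0, 0, 0.1]]]'

```text
time: 5.15
tool_pos: [0.5881, 0.1628, 0.0947]
tool_rot: [-0.001, 0.542, 0.84, -0.001]
contact_force: [0.4, 0.7, -2.6]
gripper_width: 0.227
grasp_force: 74.0
```

No contact at the height where it hit before, so I'll continue down.

Request:
play_rows --series '[[[0, 0, -0.012, 0, 0, 0, 0.1], [0, 0, -0.008, 0, 0, 0, 0.1], [0, 0, -0.004, 0, 0, 0, 0.1], [0, 0, 0, 0, 0, 0, 0.1], [0, 0, 0, 0, 0, 0, 0.1]]]'

```text
time: 5.65
tool_pos: [0.589, 0.1629, 0.0721]
tool_rot: [-0.0, 0.542, 0.84, -0.0]
contact_force: [-0.1, -0.2, -2.8]
gripper_width: 0.233
grasp_force: 74.0
```

Request:
play_rows --series '[[[0, 0, -0.002, 0, 0, 0, 0.1], [0, 0, -0.002, 0, 0, 0, 0.1], [0, 0, -0.002, 0, 0, 0, 0.1], [0, 0, 0, 0, 0, 0, 0.1]]]'

```text
time: 6.05
tool_pos: [0.5887, 0.1628, 0.0657]
tool_rot: [-0.0, 0.542, 0.84, -0.0]
contact_force: [-0.5, -0.2, -1.7]
gripper_width: 0.224
grasp_force: 74.0
```

Request:
play_rows --series '[[[0, 0, -0.001, 0, 0, 0, 0.1], [0, 0, -0.001, 0, 0, 0, 0.1], [0, 0, -0.001, 0, 0, 0, 0.1], [0, 0, 0, 0, 0, 0, 0.1]]]'

```text
time: 6.45
tool_pos: [0.5888, 0.1629, 0.0629]
tool_rot: [-0.0, 0.542, 0.84, -0.0]
contact_force: [-0.1, -0.2, -3.1]
gripper_width: 0.232
grasp_force: 74.0
```

Request:
play_rows --series '[[[0, 0, -0.001, 0, 0, 0, 0.1], [0, 0, -0.001, 0, 0, 0, 0.1], [0, 0, 0, 0, 0, 0, 0.1]]]'

```text
time: 6.75
tool_pos: [0.5888, 0.1628, 0.0609]
tool_rot: [-0.0, 0.542, 0.84, -0.0]
contact_force: [-0.7, -0.4, -2.6]
gripper_width: 0.228
grasp_force: 74.0
```

Request:
play_rows --series '[[[0, 0, -0.001, 0, 0, 0, 0.1], [0, 0, -0.001, 0, 0, 0, 0.1], [0, 0, 0, 0, 0, 0, 0.1]]]'

```text
time: 7.05
tool_pos: [0.5888, 0.1628, 0.0589]
tool_rot: [-0.0, 0.542, 0.84, -0.0]
contact_force: [-0.2, 0.5, -3.3]
gripper_width: 0.23
grasp_force: 74.0
```

Request:
play_rows --series '[[[0, 0, -0.001, 0, 0, 0, 0.1], [0, 0, -0.001, 0, 0, 0, 0.1], [0, 0, 0, 0, 0, 0, 0.1]]]'

```text
time: 7.35
tool_pos: [0.5891, 0.1629, 0.0574]
tool_rot: [0.0, 0.542, 0.84, 0.0]
contact_force: [-0.2, 0.8, -1.8]
gripper_width: 0.226
grasp_force: 74.4
```

Run:
```python
from h import *
snap('scene','scene3'); s=manip.state();print(s['time'],s['tool_pos'],s['contact_force'])
crop('scene3',310,150,110,95,6,'s3')
```

```text
7.4 [0.5890403  0.16286889 0.05731577] [-0.64705889 -0.32953059 -0.99538653]
```

View pics/s3.png

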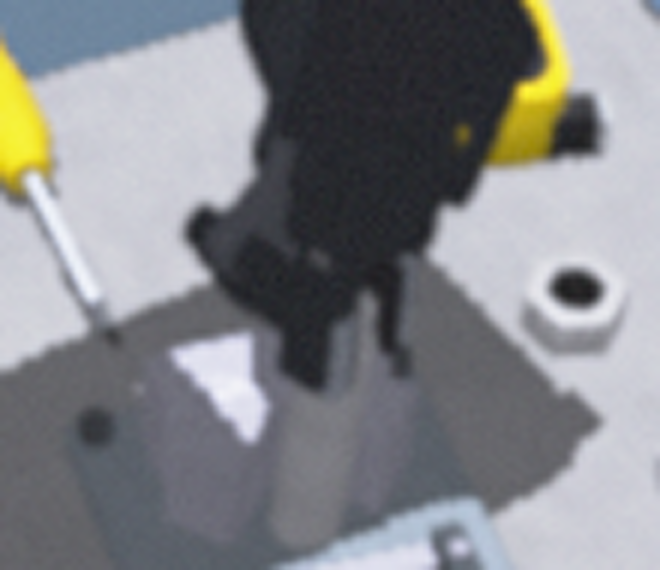

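The pin is now in front of the vee with its underside about at the plate, and the weight is starting to unload. I'll lower one more mm, release it and rise.

Request:
play_rows --series '[[[0, 0, -0.001, 0, 0, 0, 0.1], [0, 0, -0.001, 0, 0, 0, 0.1], [0, 0, 0, 0, 0, 0, 0.1]]]'

```text
time: 7.7
tool_pos: [0.5896, 0.1629, 0.0572]
tool_rot: [0.0, 0.542, 0.84, 0.0]
contact_force: [-3.4, -0.8, 7.8]
gripper_width: 0.228
grasp_force: 75.7
```

Request:
play_rows --series '[[[0, 0, 0.001, 0, 0, 0, 0.1], [0, 0, 0, 0, 0, 0, 0.5], [0, 0, 0, 0, 0, 0, 0.5], [0, 0, 0, 0, 0, 0, 0.5], [0, 0, 0, 0, 0, 0, 0.5], [0, 0, 0.02, 0, 0, 0, 0.5], [0, 0, 0.03, 0, 0, 0, 0.5], [0, 0, 0.03, 0, 0, 0, 0.5], [0, 0, 0.03, 0, 0, 0, 0.5], [0, 0, 0, 0, 0, 0, 0.5]]]'

```text
time: 8.7
tool_pos: [0.5923, 0.1634, 0.1722]
tool_rot: [0.004, 0.542, 0.84, 0.003]
contact_force: [1.1, 0.6, 0.6]
gripper_width: 0.498
grasp_force: 0.0
```

Request:
play_rows --series '[[[-0.023, -0.02, 0, 0, 0, 0, 0.5], [-0.023, -0.02, 0, 0, 0, 0, 0.5], [-0.023, -0.02, 0, 0, 0, 0, 0.5], [-0.023, -0.02, 0, 0, 0, 0, 0.5], [-0.023, -0.02, 0, 0, 0, 0, 0.5], [-0.022, -0.02, 0, 0, 0, 0, 0.5], [0, 0, 0, 0, 0, 0, 0.5], [0, 0, 0, 0, 0, 0, 0.5]]]'

```text
time: 9.5
tool_pos: [0.4517, 0.0427, 0.1655]
tool_rot: [-0.0, 0.543, 0.84, 0.0]
contact_force: [0.4, 0.6, 0.7]
gripper_width: 0.499
grasp_force: 0.0
```

Run:
```python
from h import *
snap('scene','scene4'); s=manip.state();print(s['time'],s['tool_pos'],s['contact_force'])
p=s['tool_pos']; o=np.array([300,180])
for X in (p,[*p[:2],.106],(.589,.163,.014),(.589,.163,.114)): print((proj('scene4',X)-o)*4)
crop('scene4',300,180,150,140,4,'s4')
```

```text
9.55 [0.45212559 0.04301152 0.16570329] [ 0.56775224  0.26970009 -0.0450484 ]
[ 95.29344683 303.76318292]
[ 92.18261463 398.14416323]
[249.52981776 227.13922439]
[265.2716182   78.79101244]
```

View pics/s4.png

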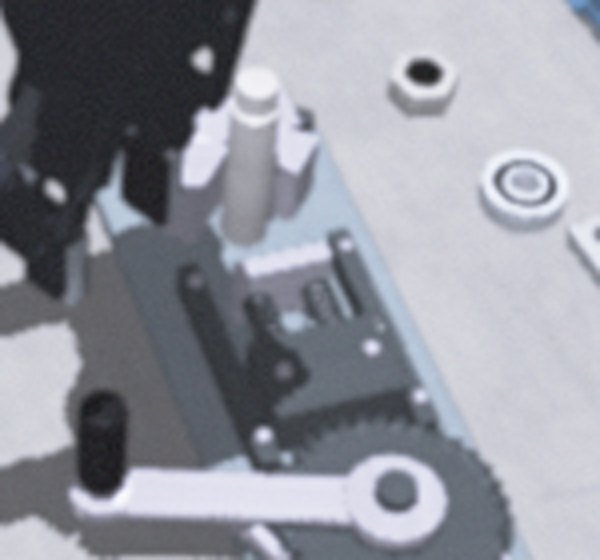

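The pin stands upright by the vee, with its base at about (243,232) in the crop and the seat at about (236,227), so it is a few mm short as intended. The knob top at (103,405) matches the hand position once offset-corrected. Next I'll go down and grip the knob.

Request:
play_rows --series '[[[0, 0, -0.03, 0, 0, 0, 0.5], [0, 0, -0.03, 0, 0, 0, 0.5], [0, 0, -0.025, 0, 0, 0, 0.5], [0, 0, -0.013, 0, 0, 0, 0.5], [0, 0, 0, 0, 0, 0, 0.5], [0, 0, 0, 0, 0, 0, 0.1], [0, 0, 0, 0, 0, 0, 0.1], [0, 0, 0, 0, 0, 0, 0.1], [0, 0, 0, 0, 0, 0, 0.1], [0, 0, 0, 0, 0, 0, 0.1]]]'

```text
time: 10.55
tool_pos: [0.4532, 0.043, 0.0699]
tool_rot: [0.001, 0.542, 0.84, 0.001]
contact_force: [-1.2, 1.4, 5.7]
gripper_width: 0.166
grasp_force: 59.0
```

```bash
cat > arc.py <<'E'
import numpy as np,sys
ax=np.array(eval(sys.argv[1])); a=[float(x) for x in sys.argv[2:4]]; n=int(sys.argv[4]); r=.12
t=np.radians(143.1)+np.linspace(a[0],a[1],n+1); p=ax+r*np.c_[np.cos(t),np.sin(t)]
print(np.round(p[[0,-1]],4)); print(np.round(np.diff(p,axis=0),4).tolist())
E
python3 arc.py '(.561,-.0095)' .19 .55 4; python3 arc.py '(.561,-.0095)' .55 1.05 5
```

```text
[[0.4532 0.0431]
 [0.4415 0.0018]]
[[-0.0043, -0.0099], [-0.0034, -0.0103], [-0.0025, -0.0105], [-0.0015, -0.0107]]
[[ 0.4415  0.0018]
 [ 0.4508 -0.0569]]
[[-0.0005, -0.012], [0.0007, -0.012], [0.0019, -0.0118], [0.003, -0.0116], [0.0042, -0.0112]]
```

Request:
play_rows --series '[[[-0.0043, -0.01, 0, 0, 0, 0, 0.1], [-0.0034, -0.01, 0, 0, 0, 0, 0.1], [-0.0025, -0.0105, 0, 0, 0, 0, 0.1], [-0.0015, -0.011, 0, 0, 0, 0, 0.1], [0, 0, 0, 0, 0, 0, 0.1], [0, 0, 0, 0, 0, 0, 0.1]]]'

```text
time: 11.15
tool_pos: [0.4404, 0.001, 0.0714]
tool_rot: [-0.0, 0.543, 0.84, -0.0]
contact_force: [-11.4, 0.8, 18.4]
gripper_width: 0.096
grasp_force: 9.1
```

The knob is being squeezed out (opening 0.096), so the grip was off-centre. I'll open, rise clear and re-measure the knob by image code.

Request:
play_rows --series '[[[0, 0, 0, 0, 0, 0, 0.6], [0, 0, 0, 0, 0, 0, 0.6], [0, 0, 0, 0, 0, 0, 0.6], [0, 0, 0.03, 0, 0, 0, 0.6], [0, 0, 0.04, 0, 0, 0, 0.6], [-0.03, 0, 0.04, 0, 0, 0, 0.6], [-0.04, 0.04, 0.02, 0, 0, 0, 0.6], [-0.02, 0.04, 0.02, 0, 0, 0, 0.6], [0, 0.04, 0.02, 0, 0, 0, 0.6], [0, 0.04, 0, 0, 0, 0, 0.6]]]'

```text
time: 12.15
tool_pos: [0.3581, 0.1562, 0.2385]
tool_rot: [0.003, 0.543, 0.84, 0.003]
contact_force: [1.5, -0.3, 0.1]
gripper_width: 0.599
grasp_force: 0.0
```

```bash
cat > knob.py <<'E'
from h import *
import sys
n=sys.argv[1]; s=manip.state(); print(s['time'],s['tool_pos'],s['contact_force'])
for cam,boxr in(('top',(360,220,90,80)),('scene',(300,230,70,90))):
    snap(cam,cam+n); im=cv2.imread(f'pics/{cam}{n}.png'); x,y,w,h=boxr
    g=im[y:y+h,x:x+w].max(2); m=(g<48).astype(np.uint8)
    k,lab,st,ce=cv2.connectedComponentsWithStats(m)
    for i in range(1,k):
        if st[i,4]>25: print(cam,'bbox',st[i,:2]+[x,y],st[i,2:5],'c',ce[i]+[x,y])
E
python3 knob.py 5; sed -i 's/snap(cam,cam+n); //' knob.py; sed 's/5/0/' knob.py >/dev/null; python3 knob.py 0
```

```text
12.15 [0.35806584 0.15624234 0.23847593] [ 1.48359239 -0.31653882  0.14057549]
scene bbox [321 296] [ 10  17 144] c [325.50694444 304.23611111]
12.25 [0.35647647 0.15822198 0.23547759] [ 0.10489941 -0.41745591  0.08609056]
top bbox [390 249] [ 14  13 116] c [396.36206897 255.00862069]
scene bbox [321 284] [  9  19 141] c [324.96453901 293.45390071]
```

Request:
play_rows --series '[[[0, 0.04, 0.01, 0, 0, 0, 0.6], [0, 0.04, 0.01, 0, 0, 0, 0.6], [0, 0.04, 0, 0, 0, 0, 0.6], [-0.02, 0.04, 0, 0, 0, 0, 0.6], [-0.02, 0.04, 0, 0, 0, 0, 0.6], [-0.02, 0.04, 0, 0, 0, 0, 0.6], [0, 0, 0, 0, 0, 0, 0.6]]]'

```text
time: 12.95
tool_pos: [0.2948, 0.3972, 0.2537]
tool_rot: [-0.001, 0.54, 0.842, -0.001]
contact_force: [0.6, -1.0, 0.4]
gripper_width: 0.599
grasp_force: 0.0
```

```bash
sed -i 's/^    im=cv2/    (n!="0") and snap(cam,cam+n); im=cv2/' knob.py; grep -n snap knob.py; python3 knob.py 6
python3 - <<'E'
from h import *
for f,u,v in(('scene0',325,293.5),('scene5',325.5,304.2)): print(f,ray(f,u,v,.081))
d=cv2.imread('pics/top6.png'); print(d[240:280:4,384:440:4].max(2))
E
```

```text
5:    (n!="0") and snap(cam,cam+n); im=cv2.imread(f'pics/{cam}{n}.png'); x,y,w,h=boxr
12.95 [0.2948233  0.39721122 0.25373427] [ 0.63329745 -0.9659479   0.40647369]
top bbox [402 253] [ 15  13 118] c [408.61864407 259.20338983]
scene bbox [321 293] [ 10  20 153] c [325.49019608 303.79084967]
scene0 [0.45162277 0.03324041 0.081     ]
scene5 [0.44389639 0.01447596 0.081     ]
[[136 134 134 103  55  68 190 186 196 137 141 136 134 129]
 [134 139 139  82  58 104 192 193 189 135 136 136 132 138]
 [137 139 142  61  59 156 191 194 167 137 138 136 133 135]
 [141 109  69  59  57 146 170 107 135 142 136 136 134 132]
 [144  63  64  61  63  54  39  39  46 141 139 139 136 138]
 [138  81  62  62  69  31  41  55  41 139 138 137 136 140]
 [140 143  76  58 138  29  27  47 125 137 137 140 141 142]
 [136 140 131  85 101 187 177 168 139 140 137 136 141 137]
 [137 137 137 135 142 138 138 141 143 139 137 143 142 141]
 [144 138 138 136 139 140 141 143 143 139 142 141 140 143]]
```

Run:
```python
from h import *
# model: cylinder silhouette centroid = axis at some mid height; triangulate
from scipy.optimize import least_squares
for n,t,s in(('0',(396.36,255.0),(324.96,293.45)),('6',(408.62,259.2),(325.49,303.79))):
    for z in(.08,.095,.106): print(n,z,'top',ray('top'+n,*t,z)[:2],'scene',ray('scene'+n,*s,z)[:2])
    # synth: project cylinder surface points and centroid
    for cam,ob in(('top',t),('scene',s)):
        def cen(xy):
            th=np.linspace(0,2*np.pi,60); P=[proj(cam+n,(xy[0]+.01*np.cos(a),xy[1]+.01*np.sin(a),z)) for a in th for z in(.057,.106)]
            h=cv2.convexHull(np.array(P,np.float32)); m=cv2.moments(h); return np.array([m['m10'],m['m01']])/m['m00']
        r=least_squares(lambda p:cen(p)-ob,(.45,.03)); print(n,cam,r.x)
        b=cv2.convexHull(np.array([proj(cam+n,(r.x[0]+.01*np.cos(a),r.x[1]+.01*np.sin(a),z)) for a in np.linspace(0,6.28,30) for z in(.057,.106)],np.float32)); print(cv2.boundingRect(b),cv2.contourArea(b))
```

```text
0 0.08 top [0.4532558  0.04444232] scene [0.45191303 0.03397493]
0 0.095 top [0.45134603 0.0463952 ] scene [0.44728594 0.02465027]
0 0.106 top [0.44994553 0.04782731] scene [0.44389274 0.01781219]
0 top [0.45271883 0.0450133 ]
(387, 246, 18, 18) 203.29477568971924
0 scene [0.45121769 0.03257286]
(318, 279, 14, 29) 324.8520599012263
6 0.08 top [0.44613235 0.02581761] scene [0.444501   0.01577886]
6 0.095 top [0.44434721 0.02809635] scene [0.44001211 0.00679348]
6 0.106 top [0.44303811 0.02976742] scene [4.36720265e-01 2.04200846e-04]
6 top [0.44564444 0.02646797]
(399, 250, 19, 18) 208.4907729974948
6 scene [0.44382027 0.01441632]
(318, 289, 15, 29) 329.8509703571908
```

The knob moved only about 19 mm, and the fingers showed a growing upward force while closing, so they were slipping off the knob's top. I'll re-grip about 10 mm deeper with the closing line turned along the swing (about 80°), so the pads' faces drive the knob.

Request:
play_rows --series '[[[0.017, -0.041, 0, 0, 0, 7, 0.5], [0.017, -0.041, 0, 0, 0, 7, 0.5], [0.017, -0.041, 0, 0, 0, 7, 0.5], [0.017, -0.041, 0, 0, 0, 7, 0.5], [0.017, -0.041, 0, 0, 0, 7, 0.5], [0.017, -0.041, -0.02, 0, 0, 7, 0.5], [0.017, -0.041, -0.02, 0, 0, 7, 0.5], [0.016, -0.041, -0.02, 0, 0, 7, 0.5], [0.016, -0.043, -0.02, 0, 0, 0, 0.5], [0, 0, 0, 0, 0, 0, 0.5]]]'

```text
time: 14.05
tool_pos: [0.4449, 0.0224, 0.1722]
tool_rot: [-0.003, 0.096, 0.995, -0.001]
contact_force: [-1.6, 0.4, 0.3]
gripper_width: 0.497
grasp_force: 0.0
```

Request:
play_rows --series '[[[0, 0, 0, 0, 0, 0, 0.5]]]'

```text
time: 14.15
tool_pos: [0.4457, 0.0262, 0.175]
tool_rot: [-0.001, 0.094, 0.996, 0.0]
contact_force: [-0.0, 0.0, 0.4]
gripper_width: 0.499
grasp_force: 0.0
```

Request:
play_rows --series '[[[0, 0, -0.035, 0, 0, 0, 0.5], [0, 0, -0.035, 0, 0, 0, 0.5], [0, 0, -0.025, 0, 0, 0, 0.5], [0, 0, -0.014, 0, 0, 0, 0.5], [0, 0, -0.008, 0, 0, 0, 0.5], [0, 0, 0, 0, 0, 0, 0.5], [0, 0, 0, 0, 0, 0, 0.5]]]'

```text
time: 14.85
tool_pos: [0.4474, 0.0284, 0.0603]
tool_rot: [0.001, 0.091, 0.996, -0.0]
contact_force: [0.9, -0.1, 1.0]
gripper_width: 0.502
grasp_force: 0.0
```

Request:
play_rows --series '[[[0, 0, 0, 0, 0, 0, 0.1], [0, 0, 0, 0, 0, 0, 0.1], [0, 0, 0, 0, 0, 0, 0.1], [0, 0, 0, 0, 0, 0, 0.1], [0, 0, 0, 0, 0, 0, 0.1]]]'

```text
time: 15.35
tool_pos: [0.4475, 0.0282, 0.0606]
tool_rot: [0.001, 0.091, 0.996, -0.0]
contact_force: [-0.7, 0.5, 6.7]
gripper_width: 0.201
grasp_force: 58.5
```

The opening is 0.201, which is right for a 20 mm knob. Now the stroke.

```bash
python3 arc.py '(.561,-.0095)' .323 .65 3; python3 arc.py '(.561,-.0095)' .65 1.06 4;python3 arc.py '(.561,-.0095)' 1.06 .12 9
```

```text
[[ 0.4471  0.0284]
 [ 0.441  -0.0102]]
[[-0.0034, -0.0126], [-0.0021, -0.0129], [-0.0006, -0.0131]]
[[ 0.441  -0.0102]
 [ 0.4512 -0.058 ]]
[[0.0007, -0.0123], [0.002, -0.0121], [0.0032, -0.0119], [0.0044, -0.0115]]
[[ 0.4512 -0.058 ]
 [ 0.4571  0.0505]]
[[-0.0045, 0.0117], [-0.0032, 0.0121], [-0.0019, 0.0124], [-0.0006, 0.0125], [0.0007, 0.0125], [0.002, 0.0124], [0.0033, 0.0121], [0.0045, 0.0117], [0.0057, 0.0112]]
```

Request:
play_rows --series '[[[-0.003, -0.0125, 0, 0, 0, 0, 0.1], [-0.0017, -0.013, 0, 0, 0, 0, 0.1], [-0.0003, -0.013, 0, 0, 0, 0, 0.1], [0, 0, 0, 0, 0, 0, 0.1]]]'

```text
time: 15.75
tool_pos: [0.4402, -0.0103, 0.0603]
tool_rot: [-0.002, 0.091, 0.996, 0.0]
contact_force: [-8.9, 3.8, 13.1]
gripper_width: 0.203
grasp_force: 60.0
```

Request:
play_rows --series '[[[-0.001, -0.012, 0, 0, 0, 0, 0.1], [0.002, -0.012, 0, 0, 0, 0, 0.1], [0.0032, -0.012, 0, 0, 0, 0, 0.1], [0.0042, -0.011, 0, 0, 0, 0, 0.1], [0, 0, 0, 0, 0, 0, 0.1]]]'

```text
time: 16.25
tool_pos: [0.4489, -0.0591, 0.0601]
tool_rot: [-0.002, 0.092, 0.996, -0.001]
contact_force: [-9.1, -3.0, 10.8]
gripper_width: 0.194
grasp_force: 60.4
```

```bash
cat > arc2.py <<'E'
import numpy as np,sys
ax=np.array([.560,-.0137]); c=np.array(eval(sys.argv[1])); a0,a1=map(float,sys.argv[2:4]); n=int(sys.argv[4])
t=np.radians(143.1)+np.linspace(a0,a1,n+1)[1:]; p=np.vstack([c,ax+.12*np.c_[np.cos(t),np.sin(t)]])
print(np.round(np.diff(p,axis=0),4).tolist(),np.round(p[-1],4))
E
python3 arc2.py '(.4509,-.0573)' 1.03 .07 9; python3 arc2.py 'ax+.12*np.array([np.cos(np.radians(143.1)+.07),np.sin(np.radians(143.1)+.07)])' .07 1.07 9
```

```text
[[-0.0062, 0.0105], [-0.0029, 0.0125], [-0.0015, 0.0127], [-0.0002, 0.0128], [0.0012, 0.0127], [0.0026, 0.0125], [0.0039, 0.0122], [0.0051, 0.0117], [0.0064, 0.0111]] [0.4592 0.0515]
[[-0.0066, -0.0116], [-0.0053, -0.0122], [-0.0039, -0.0127], [-0.0025, -0.0131], [-0.001, -0.0133], [0.0005, -0.0133], [0.002, -0.0132], [0.0034, -0.0129], [0.0048, -0.0124]] [ 0.4507 -0.0633]
```

Request:
play_rows --series '[[[-0.006, 0.0105, 0, 0, 0, 0, 0.1], [-0.003, 0.0125, 0, 0, 0, 0, 0.1], [-0.0015, 0.0125, 0, 0, 0, 0, 0.1], [0, 0.013, 0, 0, 0, 0, 0.1], [0.001, 0.013, 0, 0, 0, 0, 0.1], [0.0025, 0.0125, 0, 0, 0, 0, 0.1], [0.004, 0.012, 0, 0, 0, 0, 0.1], [0.005, 0.012, 0, 0, 0, 0, 0.1], [0.0065, 0.011, 0, 0, 0, 0, 0.1], [0, 0, 0, 0, 0, 0, 0.1]]]'

```text
time: 17.25
tool_pos: [0.4569, 0.0543, 0.0587]
tool_rot: [-0.002, 0.091, 0.996, 0.002]
contact_force: [-13.2, 6.1, 6.5]
gripper_width: 0.199
grasp_force: 64.3
```

Run:
```python
import numpy as np
from scipy.optimize import least_squares
P=np.array([(.4402,-.0103),(.4489,-.0591),(.4569,.0543),(.4475,.0282)])
r=least_squares(lambda c:np.linalg.norm(P-c,axis=1)-.12,(.56,-.01));c=r.x
print(c,r.fun,[np.degrees(np.arctan2(*(p-c)[::-1])) for p in P])
```

```text
[ 0.55955403 -0.01063468] [-0.0006455   0.00080233  0.00146754 -0.00140726] [np.float64(179.83933880158833), np.float64(-156.34707784530772), np.float64(147.68425381232746), np.float64(160.88516703179553)]
```

```bash
sed -i 's/\[.560,-.0137\]/[.559,-.0107]/' arc2.py; python3 arc2.py '(.4594,.0517)' .08 1.05 9; python3 arc2.py 'ax+.12*np.array([np.cos(np.radians(143.1)+1.05),np.sin(np.radians(143.1)+1.05)])' 1.05 .07 9
```

```text
[[-0.0081, -0.0095], [-0.0051, -0.0119], [-0.0038, -0.0124], [-0.0024, -0.0127], [-0.001, -0.0129], [0.0004, -0.0129], [0.0018, -0.0128], [0.0031, -0.0125], [0.0045, -0.0121]] [ 0.4488 -0.0581]
[[-0.0045, 0.0123], [-0.0031, 0.0127], [-0.0017, 0.0129], [-0.0003, 0.0131], [0.0011, 0.013], [0.0025, 0.0128], [0.0039, 0.0125], [0.0052, 0.012], [0.0065, 0.0113]] [0.4582 0.0545]
```

Request:
play_rows --series '[[[-0.008, -0.0095, 0, 0, 0, 0, 0.1], [-0.005, -0.012, 0, 0, 0, 0, 0.1], [-0.004, -0.0125, 0, 0, 0, 0, 0.1], [-0.0025, -0.0125, 0, 0, 0, 0, 0.1], [-0.001, -0.013, 0, 0, 0, 0, 0.1], [0.0005, -0.013, 0, 0, 0, 0, 0.1], [0.002, -0.013, 0, 0, 0, 0, 0.1], [0.003, -0.0125, 0, 0, 0, 0, 0.1], [0.0045, -0.012, 0, 0, 0, 0, 0.1], [0, 0, 0, 0, 0, 0, 0.1]]]'

```text
time: 18.25
tool_pos: [0.4496, -0.0601, 0.0591]
tool_rot: [0.002, 0.093, 0.996, -0.0]
contact_force: [4.9, -2.1, -2.6]
gripper_width: 0.197
grasp_force: 62.6
```

Request:
play_rows --series '[[[-0.0045, 0.0125, 0, 0, 0, 0, 0.1], [-0.003, 0.0125, 0, 0, 0, 0, 0.1], [-0.0015, 0.013, 0, 0, 0, 0, 0.1], [-0.0005, 0.013, 0, 0, 0, 0, 0.1], [0.001, 0.013, 0, 0, 0, 0, 0.1], [0.0025, 0.013, 0, 0, 0, 0, 0.1], [0.004, 0.0125, 0, 0, 0, 0, 0.1], [0.005, 0.012, 0, 0, 0, 0, 0.1], [0.0065, 0.011, 0, 0, 0, 0, 0.1], [0, 0, 0, 0, 0, 0, 0.1]]]'

```text
time: 19.25
tool_pos: [0.4524, 0.0591, 0.0583]
tool_rot: [-0.007, 0.09, 0.996, 0.003]
contact_force: [-16.4, 12.3, 13.8]
gripper_width: 0.194
grasp_force: 59.8
```

Request:
play_rows --series '[[[0, 0, 0, 0, 0, 0, 0.1], [0, 0, 0, 0, 0, 0, 0.1]]]'

```text
time: 19.45
tool_pos: [0.4522, 0.0588, 0.0583]
tool_rot: [-0.007, 0.09, 0.996, 0.003]
contact_force: [-15.9, 12.8, 13.5]
gripper_width: 0.193
grasp_force: 59.8
```

I'll release here to relieve the side load, read the free position and re-grip.

Request:
play_rows --series '[[[0, 0, 0, 0, 0, 0, 0.4], [0, 0, 0, 0, 0, 0, 0.4], [0, 0, 0, 0, 0, 0, 0.4], [0, 0, 0, 0, 0, 0, 0.4]]]'

```text
time: 19.85
tool_pos: [0.4574, 0.0543, 0.0588]
tool_rot: [0.0, 0.091, 0.996, -0.0]
contact_force: [-0.3, -0.0, -0.0]
gripper_width: 0.395
grasp_force: 0.0
```

Run:
```python
from h import *
s=manip.state();print(s['tool_pos'],s['contact_force'],s['joint_pos'])
snap('scene','scene7'); snap('top','top7')
im=cv2.imread('pics/scene7.png'); g=im[260:320,305:350].max(2)
for r in g[::2,::2]: print(' '.join('%3d'%v for v in r))
```

```text
[0.45735161 0.05434758 0.05881943] [-0.28508094 -0.0491453  -0.04525209] [-4.34530108e-02 -2.25227708e-01  2.11313853e+00 -1.23033435e-04
  1.25324134e+00 -1.43129883e+00]
105 108 108 106 102  82  44  51  44  45  39  44  76 182 192 189 108  53  95 104 104  78  64
104 104 107 108 106  83  44  46  44  46  42  46  65 158 192 194 150  49  97 109 102  93  62
103 105 123 130 107  79  41  48  47  44  49  47  56 142 193 194 165  63  99 103 106 102  76
180 182 211 211 140  73  39  50  55  61  48  47  53 117 190 191 185 116 116 105 105 105  96
214 214 215 217 186  78  40  56  63  64  58  83 104 107 177 183 169 115  91  87 103 104 100
218 216 216 217 211 111  52  56  59  61  81 110 101  93 135 156 160 137  93  95  95 102 105
219 216 217 217 209 123 101  98  59  61  57  64  92  93 135 177 171 150  89  79  88 105 104
216 216 217 217 217 168 109 105  65  62  59  68  83  82 104 131 125 114  69  62  86 108 105
217 215 217 217 217 182 106  99  73  60  50  49  62  65  71  91  84  71  46  52  96 105 106
218 217 215 218 202 124 106 105  81  58  49  42  50  50  58  65  63  49  44  72 105 107 104
218 217 
[... 1131 characters left out ...]
 106 108 106 105 108 107 106 106 105 107 103 111 117 129
109 108 105 106 108 110 107 106 107 109 107 108 107 108 107 102 103 105 106 105 104 104 100
110 109 105 105 105 106 106 117 126 109 107 108 109 108 106 107 106 104 104 106 104 106 104
108 104 107 105 123 156 188 204 213 173 111 107 107 108 104 109 104 106 104 103 105 105 103
124 157 186 185 213 217 220 217 217 216 144 111 109 111 108 108 105 106 105 103 113 116 118
213 219 218 216 217 216 218 218 218 219 215 167 104 106 109 107 108 106 109 105 149 199 202
218 219 219 216 216 216 217 218 219 217 217 199 115 104 104 107 105 105 106 104 121 204 216
217 219 218 217 215 216 217 217 218 218 217 194 153 102 109 105 105 107 105 105 105 137 212
```

Request:
play_rows --series '[[[0.003, 0.002, 0, 0, 0, 0, 0.4], [0, 0, 0, 0, 0, 0, 0.4], [0, 0, 0, 0, 0, 0, 0.1], [0, 0, 0, 0, 0, 0, 0.1], [0, 0, 0, 0, 0, 0, 0.1], [0, 0, 0, 0, 0, 0, 0.1]]]'

```text
time: 20.55
tool_pos: [0.4603, 0.0565, 0.0591]
tool_rot: [0.0, 0.091, 0.996, 0.0]
contact_force: [-1.6, 0.3, 2.1]
gripper_width: 0.202
grasp_force: 58.6
```

```bash
sed -i 's/\[.559,-.0107\]/[.5605,-.009]/' arc2.py; python3 arc2.py '(.4605,.0565)' .06 1.06 10;  python3 arc2.py 'ax+.12*np.array([np.cos(np.radians(143.1)+1.06),np.sin(np.radians(143.1)+1.06)])' 1.06 .06 9
```

```text
[[-0.0062, -0.0097], [-0.005, -0.0109], [-0.0039, -0.0113], [-0.0028, -0.0117], [-0.0016, -0.0119], [-0.0004, -0.012], [0.0008, -0.012], [0.002, -0.0118], [0.0032, -0.0116], [0.0043, -0.0112]] [ 0.4507 -0.0575]
[[-0.0047, 0.0125], [-0.0033, 0.0129], [-0.0018, 0.0132], [-0.0004, 0.0133], [0.0011, 0.0133], [0.0026, 0.0131], [0.004, 0.0127], [0.0054, 0.0122], [0.0067, 0.0115]] [0.4604 0.0572]
```

Request:
play_rows --series '[[[-0.006, -0.01, 0, 0, 0, 0, 0.1], [-0.005, -0.011, 0, 0, 0, 0, 0.1], [-0.004, -0.0115, 0, 0, 0, 0, 0.1], [-0.003, -0.0115, 0, 0, 0, 0, 0.1], [-0.0015, -0.012, 0, 0, 0, 0, 0.1], [0, 0, 0, 0, 0, 0, 0.1]]]'

```text
time: 21.15
tool_pos: [0.4358, 0.0003, 0.0583]
tool_rot: [-0.006, 0.092, 0.996, 0.0]
contact_force: [-16.5, 0.9, 14.1]
gripper_width: 0.201
grasp_force: 62.5
```

The pads roll the knob sideways because the tool keeps its yaw while the lever turns. I'll re-centre by opening and closing, then turn the tool with the lever.

Request:
play_rows --series '[[[0, 0, 0, 0, 0, 0, 0.4], [0, 0, 0, 0, 0, 0, 0.4], [0, 0, 0, 0, 0, 0, 0.4], [0, 0, 0, 0, 0, 0, 0.1], [0, 0, 0, 0, 0, 0, 0.1], [0, 0, 0, 0, 0, 0, 0.1], [0, 0, 0, 0, 0, 0, 0.1]]]'

```text
time: 21.85
tool_pos: [0.4408, 0.0003, 0.059]
tool_rot: [0.0, 0.091, 0.996, -0.0]
contact_force: [-0.8, 0.0, 2.7]
gripper_width: 0.2
grasp_force: 58.5
```

```bash
python3 arc2.py '(.4408,.0002)' .574 1.06 5
```

```text
[[-0.0003, -0.0125], [0.0009, -0.0116], [0.002, -0.0115], [0.0031, -0.0112], [0.0042, -0.0109]] [ 0.4507 -0.0575]
```

Request:
play_rows --series '[[[0, -0.0115, 0, 0, 0, 5.6, 0.1], [0.001, -0.0115, 0, 0, 0, 5.6, 0.1], [0.002, -0.0115, 0, 0, 0, 5.6, 0.1], [0, 0, 0, 0, 0, 0, 0.1]]]'

```text
time: 22.25
tool_pos: [0.4425, -0.0353, 0.059]
tool_rot: [-0.002, -0.056, 0.998, -0.0]
contact_force: [-7.4, -1.2, 7.7]
gripper_width: 0.2
grasp_force: 59.2
```

Request:
play_rows --series '[[[0.002, -0.0115, 0, 0, 0, 5.6, 0.1], [0.0035, -0.011, 0, 0, 0, 5.6, 0.1], [0, 0, 0, 0, 0, 0, 0.1]]]'

```text
time: 22.55
tool_pos: [0.4492, -0.0573, 0.059]
tool_rot: [-0.0, -0.152, 0.988, 0.0]
contact_force: [-3.2, 0.2, 4.1]
gripper_width: 0.197
grasp_force: 59.5
```

```bash
sed -i 's/\[.5605,-.009\]/[.56,-.009]/' arc2.py; python3 arc2.py '(.4493,-.0570)' 1.05 .06 10; python3 arc2.py 'ax+.12*np.array([np.cos(np.radians(143.1)+.06),np.sin(np.radians(143.1)+.06)])' .06 1.06 10
```

```text
[[-0.0037, 0.0117], [-0.003, 0.0115], [-0.0019, 0.0117], [-0.0007, 0.0119], [0.0005, 0.0119], [0.0016, 0.0118], [0.0028, 0.0115], [0.0039, 0.0112], [0.005, 0.0108], [0.006, 0.0102]] [0.4599 0.0572]
[[-0.0061, -0.0103], [-0.005, -0.0109], [-0.0039, -0.0113], [-0.0028, -0.0117], [-0.0016, -0.0119], [-0.0004, -0.012], [0.0008, -0.012], [0.002, -0.0118], [0.0032, -0.0116], [0.0043, -0.0112]] [ 0.4502 -0.0575]
```

Request:
play_rows --series '[[[-0.0035, 0.0115, 0, 0, 0, -5.7, 0.1], [-0.003, 0.0115, 0, 0, 0, -5.7, 0.1], [-0.002, 0.012, 0, 0, 0, -5.7, 0.1], [-0.0005, 0.012, 0, 0, 0, -5.7, 0.1], [0.0005, 0.012, 0, 0, 0, -5.7, 0.1], [0.0015, 0.012, 0, 0, 0, -5.7, 0.1], [0.003, 0.0115, 0, 0, 0, -5.7, 0.1], [0.004, 0.011, 0, 0, 0, -5.7, 0.1], [0.005, 0.011, 0, 0, 0, -5.7, 0.1], [0.0055, 0.01, 0, 0, 0, -5.7, 0.1]]]'

```text
time: 23.55
tool_pos: [0.462, 0.0574, 0.0591]
tool_rot: [0.004, 0.34, 0.94, -0.0]
contact_force: [9.2, -6.1, -5.9]
gripper_width: 0.203
grasp_force: 58.7
```

Request:
play_rows --series '[[[0, 0, 0, 0, 0, 0, 0.1]]]'

```text
time: 23.65
tool_pos: [0.4624, 0.0578, 0.0591]
tool_rot: [0.004, 0.339, 0.941, -0.0]
contact_force: [7.3, -4.6, -4.0]
gripper_width: 0.198
grasp_force: 59.5
```

Request:
play_rows --series '[[[-0.005, -0.0105, 0, 0, 0, 5.7, 0.1], [-0.005, -0.011, 0, 0, 0, 5.7, 0.1], [-0.004, -0.0115, 0, 0, 0, 5.7, 0.1], [0, 0, 0, 0, 0, 0, 0.1]]]'

```text
time: 24.05
tool_pos: [0.446, 0.0253, 0.059]
tool_rot: [0.001, 0.196, 0.981, 0.001]
contact_force: [0.7, 3.6, 1.1]
gripper_width: 0.199
grasp_force: 60.0
```

Request:
play_rows --series '[[[-0.003, -0.0115, 0, 0, 0, 5.7, 0.1], [-0.0015, -0.012, 0, 0, 0, 5.7, 0.1], [0, 0, 0, 0, 0, 0, 0.1]]]'

```text
time: 24.35
tool_pos: [0.4409, 0.0018, 0.059]
tool_rot: [-0.0, 0.098, 0.995, 0.0]
contact_force: [-2.6, 1.2, 5.3]
gripper_width: 0.199
grasp_force: 60.4
```

Request:
play_rows --series '[[[-0.0005, -0.012, 0, 0, 0, 5.7, 0.1], [0.001, -0.012, 0, 0, 0, 5.7, 0.1], [0, 0, 0, 0, 0, 0, 0.1]]]'

```text
time: 24.65
tool_pos: [0.4405, -0.0219, 0.0589]
tool_rot: [-0.002, -0.002, 1.0, 0.001]
contact_force: [-7.3, 4.1, 8.3]
gripper_width: 0.206
grasp_force: 60.8
```

Request:
play_rows --series '[[[0.0015, -0.012, 0, 0, 0, 5.7, 0.1], [0, 0, 0, 0, 0, 0, 0.1]]]'

```text
time: 24.85
tool_pos: [0.442, -0.0333, 0.0589]
tool_rot: [-0.002, -0.051, 0.999, 0.001]
contact_force: [-7.2, 6.3, 8.6]
gripper_width: 0.2
grasp_force: 60.9
```

Contact: the resistance is rising (about 7 N). From here I go in small steps.

Request:
play_rows --series '[[[0.0005, -0.006, 0, 0, 0, 2.8, 0.1], [0, 0, 0, 0, 0, 0, 0.1], [0, 0, 0, 0, 0, 0, 0.1]]]'

```text
time: 25.15
tool_pos: [0.4432, -0.0386, 0.059]
tool_rot: [-0.001, -0.075, 0.997, 0.002]
contact_force: [-3.9, 6.3, 6.8]
gripper_width: 0.198
grasp_force: 60.6
```

Request:
play_rows --series '[[[0.001, -0.006, 0, 0, 0, 2.8, 0.1], [0, 0, 0, 0, 0, 0, 0.1], [0, 0, 0, 0, 0, 0, 0.1]]]'

```text
time: 25.45
tool_pos: [0.4447, -0.0445, 0.0589]
tool_rot: [-0.0, -0.1, 0.995, 0.002]
contact_force: [-2.5, 7.1, 5.9]
gripper_width: 0.2
grasp_force: 60.4
```

Request:
play_rows --series '[[[0.0015, -0.006, 0, 0, 0, 2.8, 0.1], [0, 0, 0, 0, 0, 0, 0.1], [0, 0, 0, 0, 0, 0, 0.1]]]'

```text
time: 25.75
tool_pos: [0.4464, -0.0501, 0.059]
tool_rot: [0.0, -0.124, 0.992, 0.002]
contact_force: [-1.7, 7.9, 5.0]
gripper_width: 0.201
grasp_force: 60.4
```

Request:
play_rows --series '[[[0.002, -0.006, 0, 0, 0, 2.8, 0.1], [0, 0, 0, 0, 0, 0, 0.1], [0, 0, 0, 0, 0, 0, 0.1]]]'

```text
time: 26.05
tool_pos: [0.4485, -0.0558, 0.0589]
tool_rot: [0.0, -0.148, 0.989, 0.002]
contact_force: [-1.4, 8.4, 4.7]
gripper_width: 0.2
grasp_force: 60.4
```

Request:
play_rows --series '[[[-0.003, 0.0135, 0, 0, 0, -5.7, 0.1], [-0.0025, 0.0115, 0, 0, 0, -5.7, 0.1], [-0.002, 0.012, 0, 0, 0, -5.7, 0.1], [-0.0005, 0.012, 0, 0, 0, -5.7, 0.1], [0.0005, 0.012, 0, 0, 0, -5.7, 0.1], [0.002, 0.012, 0, 0, 0, -5.7, 0.1], [0.003, 0.0115, 0, 0, 0, -5.7, 0.1], [0.004, 0.011, 0, 0, 0, -5.7, 0.1], [0.005, 0.011, 0, 0, 0, -5.7, 0.1], [0.0055, 0.01, 0, 0, 0, -5.7, 0.1]]]'

```text
time: 27.05
tool_pos: [0.4623, 0.0577, 0.0591]
tool_rot: [0.003, 0.343, 0.939, -0.001]
contact_force: [7.5, -6.1, -3.0]
gripper_width: 0.202
grasp_force: 59.6
```

Request:
play_rows --series '[[[0, 0, 0, 0, 0, 0, 0.1]]]'

```text
time: 27.15
tool_pos: [0.4628, 0.0584, 0.059]
tool_rot: [0.003, 0.342, 0.94, 0.0]
contact_force: [6.9, -1.1, -2.4]
gripper_width: 0.2
grasp_force: 59.6
```

Request:
play_rows --series '[[[-0.005, -0.0105, 0, 0, 0, 5.7, 0.1], [-0.005, -0.011, 0, 0, 0, 5.7, 0.1], [0, 0, 0, 0, 0, 0, 0.1]]]'

```text
time: 27.45
tool_pos: [0.4509, 0.0382, 0.059]
tool_rot: [0.001, 0.246, 0.969, 0.002]
contact_force: [2.2, 7.7, 1.6]
gripper_width: 0.203
grasp_force: 60.1
```

Request:
play_rows --series '[[[-0.0025, -0.006, 0, 0, 0, 2.8, 0.1], [0, 0, 0, 0, 0, 0, 0.1], [0, 0, 0, 0, 0, 0, 0.1]]]'

```text
time: 27.75
tool_pos: [0.4488, 0.0331, 0.059]
tool_rot: [0.001, 0.223, 0.975, 0.003]
contact_force: [2.8, 9.1, 1.5]
gripper_width: 0.198
grasp_force: 60.0
```

Request:
play_rows --series '[[[-0.0017, -0.0047, 0, 0, 0, 2.4, 0.1], [0, 0, 0, 0, 0, 0, 0.1], [0, 0, 0, 0, 0, 0, 0.1]]]'

```text
time: 28.05
tool_pos: [0.4471, 0.0286, 0.059]
tool_rot: [0.001, 0.203, 0.979, 0.003]
contact_force: [1.1, 8.8, 2.0]
gripper_width: 0.202
grasp_force: 60.1
```

Request:
play_rows --series '[[[-0.0015, -0.0047, 0, 0, 0, 2.4, 0.1], [0, 0, 0, 0, 0, 0, 0.1], [0, 0, 0, 0, 0, 0, 0.1]]]'

```text
time: 28.35
tool_pos: [0.4455, 0.024, 0.059]
tool_rot: [0.001, 0.182, 0.983, 0.003]
contact_force: [2.1, 9.0, 1.5]
gripper_width: 0.199
grasp_force: 60.1
```

Request:
play_rows --series '[[[-0.0015, -0.0056, 0, 0, 0, 2.8, 0.1], [0, 0, 0, 0, 0, 0, 0.1], [0, 0, 0, 0, 0, 0, 0.1]]]'

```text
time: 28.65
tool_pos: [0.444, 0.0184, 0.059]
tool_rot: [0.001, 0.158, 0.987, 0.003]
contact_force: [2.3, 9.4, 1.4]
gripper_width: 0.197
grasp_force: 60.1
```

Request:
play_rows --series '[[[-0.0012, -0.0058, 0, 0, 0, 2.8, 0.1], [0, 0, 0, 0, 0, 0, 0.1], [0, 0, 0, 0, 0, 0, 0.1]]]'

```text
time: 28.95
tool_pos: [0.4427, 0.0128, 0.059]
tool_rot: [0.001, 0.134, 0.991, 0.003]
contact_force: [1.7, 10.4, 2.2]
gripper_width: 0.196
grasp_force: 60.2
```

Request:
play_rows --series '[[[-0.0008, -0.0058, 0, 0, 0, 2.8, 0.1], [0, 0, 0, 0, 0, 0, 0.1], [0, 0, 0, 0, 0, 0, 0.1]]]'

```text
time: 29.25
tool_pos: [0.4416, 0.0071, 0.059]
tool_rot: [0.0, 0.11, 0.994, 0.003]
contact_force: [0.6, 10.6, 3.3]
gripper_width: 0.201
grasp_force: 60.3
```

Request:
play_rows --series '[[[0, 0, 0, 0, 0, 0, 0.1]]]'

```text
time: 29.35
tool_pos: [0.4416, 0.0071, 0.0589]
tool_rot: [0.0, 0.11, 0.994, 0.003]
contact_force: [1.3, 11.0, 2.0]
gripper_width: 0.198
grasp_force: 60.3
```

Request:
play_rows --series '[[[-0.0005, -0.0058, 0, 0, 0, 2.8, 0.1], [0, 0, 0, 0, 0, 0, 0.1], [0, 0, 0, 0, 0, 0, 0.1]]]'

```text
time: 29.65
tool_pos: [0.4408, 0.0015, 0.0589]
tool_rot: [0.0, 0.085, 0.996, 0.003]
contact_force: [-0.6, 12.0, 5.3]
gripper_width: 0.196
grasp_force: 60.4
```

Request:
play_rows --series '[[[0, 0, 0, 0, 0, 0, 0.1]]]'

```text
time: 29.75
tool_pos: [0.4408, 0.0015, 0.059]
tool_rot: [0.0, 0.085, 0.996, 0.003]
contact_force: [-1.2, 11.4, 4.7]
gripper_width: 0.199
grasp_force: 60.4
```

It takes about 11.7 N at the knob, so I stop tightening and swing the lever back to rest.

Request:
play_rows --series '[[[0.0005, 0.015, 0, 0, 0, -5.7, 0.1], [0.003, 0.012, 0, 0, 0, -5.7, 0.1], [0.004, 0.0115, 0, 0, 0, -5.7, 0.1], [0.005, 0.011, 0, 0, 0, -5.7, 0.1], [0.0065, 0.011, 0, 0, 0, -5.6, 0.1], [0, 0, 0, 0, 0, 0, 0.1], [0, 0, 0, 0, 0, 0, 0.1]]]'

```text
time: 30.45
tool_pos: [0.4619, 0.0572, 0.0591]
tool_rot: [0.004, 0.327, 0.945, -0.001]
contact_force: [6.0, -6.8, -3.1]
gripper_width: 0.198
grasp_force: 59.7
```

Request:
play_rows --series '[[[0.0015, 0.003, 0, 0, 0, -1.5, 0.1], [0.0015, 0.003, 0, 0, 0, -1.5, 0.1], [0, 0, 0, 0, 0, 0, 0.1]]]'

```text
time: 30.75
tool_pos: [0.4648, 0.0611, 0.0591]
tool_rot: [0.004, 0.351, 0.936, -0.004]
contact_force: [5.9, -13.7, -1.9]
gripper_width: 0.2
grasp_force: 59.8
```

At the rest stop (about 8 N against it). Now release and retreat.

Request:
play_rows --series '[[[-0.001, -0.002, 0, 0, 0, 0, 0.1], [0, 0, 0, 0, 0, 0, 0.4], [0, 0, 0, 0, 0, 0, 0.5], [0, 0, 0, 0, 0, 0, 0.5], [0, 0, 0.03, 0, 0, 0, 0.5], [0, 0, 0.04, 0, 0, 0, 0.5], [-0.02, 0.03, 0.04, 0, 0, 0, 0.5], [-0.04, 0.03, 0.03, 0, 0, 0, 0.5], [-0.03, 0.03, 0, 0, 0, 0, 0.5], [0, 0.04, 0, 0, 0, 0, 0.5]]]'

```text
time: 31.75
tool_pos: [0.3768, 0.1869, 0.1931]
tool_rot: [0.002, 0.35, 0.937, 0.001]
contact_force: [0.7, 0.6, -0.1]
gripper_width: 0.499
grasp_force: 0.0
```

Request:
play_rows --series '[[[0, 0.045, 0.01, 0, 0, 0, 0.5], [0, 0.045, 0.01, 0, 0, 0, 0.5], [0, 0.045, 0.01, 0, 0, 0, 0.5], [-0.02, 0.045, 0.01, 0, 0, 0, 0.5], [-0.02, 0.045, 0, 0, 0, 0, 0.5], [0, 0, 0, 0, 0, 0, 0.5]]]'

```text
time: 32.35
tool_pos: [0.3357, 0.4152, 0.2316]
tool_rot: [-0.001, 0.347, 0.938, 0.0]
contact_force: [0.4, -0.6, -0.3]
gripper_width: 0.502
grasp_force: 0.0
```

```bash
python3 knob.py 8
python3 - <<'E'
from h import *
ax=np.array([.5605,-.0092])
# knob angle vs initial (dark-blob centroid, top camera)
p=ray('top0',396.36,255.0,.081)[:2]-ax; print('init angle',np.radians(np.degrees(np.arctan2(p[1],p[0]))-143.1))
# pin: bright top blob near vee in top image ; pad front
im=cv2.imread('pics/top8.png'); i0=cv2.imread('pics/top0.png'); d=cv2.absdiff(im,i0).max(2)[150:235,275:400]
m=(d>35).astype(np.uint8); k,l,st,ce=cv2.connectedComponentsWithStats(m)
for i in range(1,k):
    if st[i,4]>20: print(st[i,:5]+[275,150,0,0,0],ce[i]+[275,150])
print('seat top z.114 px',proj('top8',(.5835,.1765,.114)),'base',proj('top8',(.5835,.1765,.014)))
for cam,b in(('top0',(195,285,30,30)),('scene0',(215,155,30,65))): 
    x,y,w,h=b; a=cv2.imread(f'pics/{cam}.png');c=cv2.imread('pics/'+cam[:-1]+'8.png'); print(cam,'thin pin diff',cv2.absdiff(a,c)[y:y+h,x:x+w].mean())
E
```

```text
32.35 [0.33573688 0.4152467  0.23160147] [ 0.41418332 -0.63407143 -0.33133714]
top bbox [378 242] [ 14  13 115] c [384.05217391 248.16521739]
scene bbox [322 274] [ 10  18 144] c [326.52083333 282.36111111]
init angle 0.17973269801326666
[299 171   8  10  54] [302.11111111 175.55555556]
[306 170  11  11  74] [311.55405405 174.78378378]
[318 171   5  24  80] [320.0875 182.8875]
[306 171  52  36 866] [335.58314088 188.26443418]
[ 356  174   37   36 1009] [374.55896928 191.65708622]
[348 194   8   4  21] [351.38095238 195.61904762]
[380 214  20  21 220] [392.35454545 226.79090909]
seat top z.114 px [308.47835125 170.29132561] base [310.36179394 186.71864175]
top0 thin pin diff 2.991111111111111
scene0 thin pin diff 2.7147008547008546
```

```bash
python3 -c "
from plant import manip
print(manip.job_done())"
```

```text
the job is handed in; nothing more can be done
None
```

I handed the job in with the thick pin clamped in the vee at about 11.7 N of lever pull at the knob, the lever back on its rest stop and the thin pin unmoved. I did not separately check the pad force after the lever's return, nor the final upright angle, and the hand-in returned no verdict.

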